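# Reassemble the washer's lint trap

### The arm

A 6-joint arm with a two-finger parallel gripper is mounted at the origin on a cart in front of the work surface, level with it; the furniture and walls round the work are solid. World frame = base frame: x ahead of the robot, y to its left, z up, the work surface at z = 0. Lengths are in m, angles in degrees, forces in N, time in s.
With the tool pointing down it reaches from about 0.25 to 0.725 m from the base axis. Payload 9.7 kg.
Tool frame: the origin (TCP) lies midway between the tips of the shut fingers; the grasp point (between the pads) lies 19 mm behind it (bot.hold_point_z is the distance from the TCP to the grasp point, in m); z points along the fingers, y is the line along which they close (so a half turn about z gives the same grasp; the last joint's range is limited). The gripper opens to 85 mm and grips with 20 to 120 N. Pads are 22 mm wide; open, the fingers measure 114 mm over their backs; the gripper's body (76 mm by 85 mm) begins 54 mm behind the grasp point. The pads swing forward as they close: fully open they stand 13 mm farther back than shut.
Start: joints at [-71.677, 4.979, 10.078, 95.1, 0, 90], TCP at [0.173, -0.522, 0.231] pointing down, gripper open.
Joint ranges: [-179.16, 179.16], [-48.56, 103.87], [-65.8, 70.77], [-126.05, 130.52], [-82.76, 87.17], [-180, 180]. Speed limits (degrees/s): [127.2, 127.2, 147.25, 180, 180, 180].

### API

Orientations are given as [roll, pitch, yaw] about the fixed x, y, z axes, in that order (R = Rz(yaw) Ry(pitch) Rx(roll)).
In Python, from workcell import bot gives the robot as it stands.
- The arm moves only by the tool play_rows, never from a script. Its argument "steps" is a list that holds one entry, the list of rows, each a list of 4 numbers: the shift along the tool's x, y, z in m, then the turn about the tool's z in rad. In form: [[[tx, ty, tz, yaw], ...]]. A call has exactly 5 rows; each row shifts and turns the commanded pose from where the row before left it, along the tool's axes as they then stand; what a row does not reach is not made up. A row lasts 1/12 s, in which the tool goes at most 41.7 mm and 7.16 degrees, less where a joint would pass 70% of its speed; a pose out of reach is approached as far as the arm can. A call is refused whole if a number of a shift passes 0.0417 or a number of a turn 0.125, either way. A call with a gripper value outside its range is refused whole. "gripper" is the finger opening in m, from 0 to 0.0854, set as the call begins (left out, the last holds). The fingers move at their own pace and stop on an object; "squeeze" is the grip in N (left out, the last holds). Time passes only in rows, so rows that do not move let the fingers close, or fill a call up. It gives the time, the measured TCP pose, the force, the opening and the grip force at its end, in the units of the state.
- bot.get_obs(): the state, without advancing time (a new reading comes with each control period).
- bot.camera(name): name is "side" or "top" or "wrist"; returns a dict with "img" (384x512x3 uint8, blue, green, red), "vfov" (degrees; the focal length in pixels is half the picture's height over the tangent of half this angle, whatever the lens; pixels are square), "cx", "cy" (the principal point, pixels), "D" ([k1, k2, p1, p2, k3] as OpenCV has them; the pictures are not rectified), "xyz" and "attitude" of the camera in the world. Camera axes: x right, y down, z forward; pixel columns grow to the right and rows downward; lengths in m; the calibration is good to about 2 mm. A picture is of the moment at which its call begins. There is no depth.
- bot.job_done(): hands the job in; it is judged then, once.
The state is a dict: "time": time; "q": joint angles; "qd": joint speeds; "joint_efforts": joint torques, N m; "ee_pos": TCP position; "tcp_rot": TCP orientation; "wrist_force": force on the tool from outside, world axes, zero at the start; "torque": the same for the moment, N m; "opening": finger opening in m; "grasp_force": force on a finger pad.
Only numpy, scipy, OpenCV 4.12 (cv2) and the standard library are available. Lean on these libraries where they do the work, as an engineer would, in place of code of your own. Each camera call takes 0.05 s, during which the arm holds its last target. There are 200 camera calls.

### The job

The washing machine's lint trap has been cleaned; put it back together in its grey pot, from the inside out: first set the white-collared fine basket in the pot, then nest the steel basket with the orange bail inside it, then lay the new red seal on the steel basket's flange round the bail, and last stand the blue lid over it all so that it sits right down on the pot's flange. Set every part down rather than dropping it, and leave the old black seal and the other things on the worktop where they are.

Things in the scene. Friction and masses are not known exactly. Their poses are not given: they have to be found in the camera images.
- pot: Grey pot of a lint trap, fixed; hose barbs front and back (to 66 mm from its middle, below 56 mm). Origin: middle of its underside, z up, x along the barbs. Round bore 54 mm wide, open from the top down to a floor at z 8 mm, in a flat flange 104 mm wide with its face at z 65 mm; round the flange's edge a lip to z 69 mm, 90 mm wide inside: keep fingers above it.
- fine_basket: Fine basket: open cup, grey mesh sides, wide white collar on top, 70 mm tall. Origin: middle of its underside, z up. Mesh body 48 mm wide (40 at the foot), z 0 to 50; collar 60 mm wide, z 50 to 70: grip across the collar. Hole inside 43 mm wide. Home: collar's underside on the pot's flange, origin 15 mm above the pot's.
- coarse_basket: Coarse basket: steel cup with an orange bail, 70 mm tall. Origin: middle of its underside, z up. Cup 36 mm wide (30 at the foot); flange 56 mm wide, z 42 to 46, with a rib 40 mm wide to z 48. Bail's cross bar along y, 32 long, 9 thick in x, z 62 to 70, open beneath: grip across x. Home: flange on the white collar's top, origin 28 mm above the fine basket's, 43 above the pot's.
- new_seal: New sealing ring, red, 60 mm wide outside, 48 mm inside, 8 mm thick, lying flat; grip it across the outside. Origin: middle of its underside, z up. Home: on the coarse basket's flange, round rib and bail, origin 46 mm above the coarse basket's, 89 above the pot's.
- old_seal: Old sealing ring, black with pale cracks, same size as the new one, lying flat. Not to be used; bystander. Origin: middle of its underside.
- lid: Blue lid: hood open below, 75 mm tall; skirt 82 mm wide, 72 inside; upper part 68 wide with a wing grip. Origin: middle of its lower edge, z up. Wing 14 mm thick in x, 50 long along y, z 57 to 75: grip across x. Hollow to z 53. Home: skirt on the pot's flange inside the lip, origin 65 mm above the pot's; the bail's top is then 113 mm above the pot's origin: lower the lid from higher.
- scrub_brush: Grey hand scrubbing brush, 30 x 85 x 55 mm tall, long along y. Bystander. Origin: middle of its underside.
- soap_bar: Yellow bar of soap, 55 x 78 x 20 mm tall. Bystander. Origin: middle of its underside.
- tape_measure: Yellow and black tape measure, 40 x 82 x 62 mm tall. Bystander. Origin: middle of its underside.
- glue_tube: Red and white tube lying flat, 40 x 136 x 27 mm tall, long along y. Bystander. Origin: middle of its underside.
Not all that is in view belongs to the job. Of the things that look like the new_seal, take the one that is nearest to the robot's base at the start.

How it is judged (in metres and radians):
On the way, in this order (a step that is already met when the one before it is completed fails the run):
1. the fine basket hangs in the pot, collar on the flange (horizontal distance between fine_basket and pot below 0.008 m and z of fine_basket in the frame of pot between 0.0125 and 0.018 m and angle between fine_basket's own z axis and vertical below 0.08 rad), for 0.2 s.
2. the coarse basket is nested in the fine basket in the pot (all of step 1 and horizontal distance between coarse_basket and fine_basket below 0.008 m and z of coarse_basket in the frame of fine_basket between 0.0255 and 0.031 m and angle between coarse_basket's own z axis and vertical below 0.08 rad), for 0.2 s.
3. the new red seal lies flat on the coarse basket's flange (all of step 2 and horizontal distance between new_seal and coarse_basket below 0.008 m and z of new_seal in the frame of coarse_basket between 0.0435 and 0.049 m and angle between new_seal's own z axis and vertical below 0.08 rad), for 0.2 s.
4. the lid stands on the pot's flange over the parts (all of step 3 and horizontal distance between lid and pot below 0.008 m and z of lid in the frame of pot between 0.0625 and 0.068 m and angle between lid's own z axis and vertical below 0.08 rad), for 0.2 s.
At the end, for the whole second after the job is handed in: Fine basket in the pot, coarse basket in the fine one, new seal on the coarse basket's flange and lid on the pot's flange: each within 8 mm of the middle of the one it rests on, seated to its full depth (within 2.5 to 3 mm) and level within 0.08 rad; all released and at rest (all of step 4 and linear speed of each of fine_basket, coarse_basket, new_seal, lid below 0.02 m/s and angular speed of each of fine_basket, coarse_basket, new_seal, lid below 0.2 rad/s and contact force between the fingers and fine_basket below 0.05 N and contact force between the fingers and coarse_basket below 0.05 N and contact force between the fingers and new_seal below 0.05 N and contact force between the fingers and lid below 0.05 N); the robot touches nothing.
It fails at once if a part of the trap is dropped or thrown (moves faster than 0.7 m/s while no finger touches it, a fall of about 25 mm) ((linear speed of fine_basket above 0.7 m/s and contact force between the fingers and fine_basket below 0.01 N) or (linear speed of coarse_basket above 0.7 m/s and contact force between the fingers and coarse_basket below 0.01 N) or (linear speed of new_seal above 0.7 m/s and contact force between the fingers and new_seal below 0.01 N) or (linear speed of lid above 0.7 m/s and contact force between the fingers and lid below 0.01 N)).
It fails at once if the old seal or another bystander is moved more than 30 mm (distance of any of old_seal, scrub_brush, soap_bar, tape_measure, glue_tube from where it was at the start of the episode above 0.03 m).
It also fails if it takes over 109 s, if anything falls off the work surface, if the arm or the gripper's body presses on something with over 40 N, if the wrist force passes 120 N, or if a joint passes its speed limit or range.

## Working session

There is one attempt and no reset: what is moved stays moved. The work goes in short steps, Python scripts to look and compute and a tool call to move; the robot and the scene stay as the last step left them, time stands still between calls to the robot, and variables do not carry over. Pictures are saved under pics/ and viewed, at most 14 in all, crops included, and the job is handed in when it is done.

Besides the shell and the picture viewer there is one more tool, called after ">>>" in YAML: its name, and indented under it one key for each argument. play_rows: Moves the arm, as the interface text tells. Its arguments: {"type":"object","properties":{"steps":{"type":"array","items":{"type":"array","items":{"type":"array","items":{"type":"number"}}}},"gripper":{"type":"number"},"squeeze":{"type":"number"}},"required":["steps"]}

```bash
ls; mkdir -p pics
cat > h.py <<'E'
import numpy as np, cv2
from scipy.spatial.transform import Rotation as R
from workcell import bot
def cam(n):
    c=bot.camera(n); h,w=c["img"].shape[:2]; f=h/2/np.tan(np.radians(c["vfov"])/2)
    c["K"]=np.array([[f,0,c["cx"]],[0,f,c["cy"]],[0,0,1]]); c["Dv"]=np.array(c["D"],float)
    a=np.array(c["attitude"],float); c["R"]=a if a.shape==(3,3) else R.from_euler("xyz",a,degrees=True).as_matrix()
    return c
def ray(c,p,z):
    u=cv2.undistortPoints(np.array(p,float).reshape(-1,1,2),c["K"],c["Dv"]).reshape(-1,2)
    d=np.c_[u,np.ones(len(u))]@c["R"].T; o=np.array(c["xyz"]); return o+d*((z-o[2])/d[:,2])[:,None]
def proj(c,P):
    rv=cv2.Rodrigues(c["R"].T)[0]; return cv2.projectPoints(np.array(P,float).reshape(-1,1,3),rv,-c["R"].T@np.array(c["xyz"]),c["K"],c["Dv"])[0].reshape(-1,2)
E
python3 - <<'E'
from h import *
for n in("side","top"):
    c=cam(n); cv2.imwrite(f"pics/{n}0.png",c["img"]); print(n,c["vfov"],c["cx"],c["cy"],c["D"],c["xyz"],c["attitude"])
print(bot.get_obs())
E
```

```text
pics
side 56.73439317634226 255.75464189648017 192.52149978551478 [-0.06777632  0.          0.          0.          0.        ] [0.0994627  0.74415752 0.76248325] [-131.75765949   -0.545571   -152.85636084]
top 50.554766559741246 256.2301001881968 197.71521335023832 [-0.03599005  0.          0.          0.          0.        ] [0.20229378 0.01348694 1.30777277] [-1.67787263e+02 -1.50269598e-01 -8.18172313e+01]
{'time': 0.1, 'q': array([-7.16763680e+01,  5.00991958e+00,  1.00399094e+01,  9.50987814e+01,
        1.20682531e-03,  9.00005628e+01]), 'qd': array([-0.01603743,  0.03704722,  0.09433141,  0.00791005, -0.01037814,
       -0.13451829]), 'joint_efforts': array([ 2.57254851e-04, -5.21562982e+01,  4.65651333e+01,  1.61150034e-02,
       -4.96187411e-06, -1.19335411e-05]), 'ee_pos': array([ 0.17285657, -0.52192866,  0.23064324]), 'tcp_rot': array([-1.79931208e+02, -1.20614870e-03,  1.83230678e+01]), 'wrist_force': array([-0.55254537,  0.28030163, -0.21241274]), 'torque': array([ 0.03247827, -0.0055607 ,  0.06112736]), 'grasp_force': 0.0, 'opening': 0.08528287354176713}
```

View pics/top0.png

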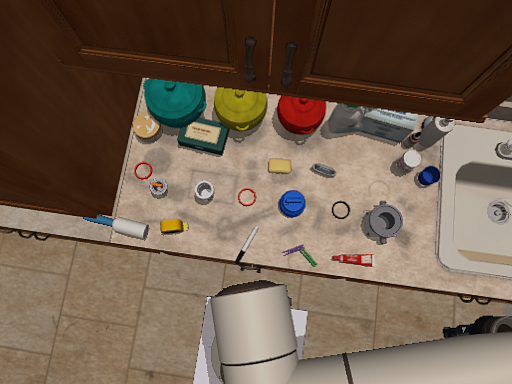

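View pics/side0.png

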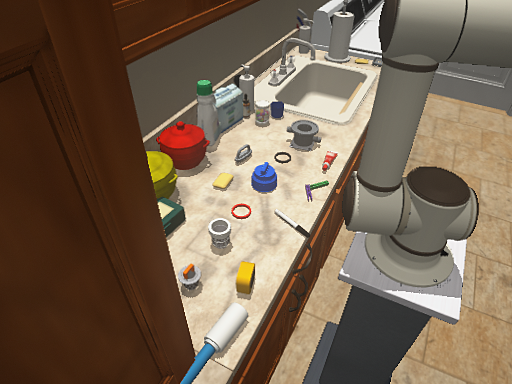

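The top view shows the pot at (383,222), lid (292,203), old seal (341,210), and red rings at (247,197) and (143,171); the first is the nearer one. The fine basket is at (204,190) and the coarse basket at (158,187). The side view agrees.

Run:
```python
from h import *
c=cam("top"); im=c["img"]
cv2.imwrite("pics/crop1.png",cv2.resize(im[140:275,130:420],None,fx=2.75,fy=2.75,interpolation=cv2.INTER_CUBIC))
hsv=cv2.cvtColor(im,cv2.COLOR_BGR2HSV)
def blob(name,lo,hi,box,z):
    x0,y0,x1,y1=box; m=cv2.inRange(hsv[y0:y1,x0:x1],lo,hi)
    cs=cv2.findContours(m,cv2.RETR_EXTERNAL,cv2.CHAIN_APPROX_NONE)[0]; k=max(cs,key=len)
    (u,v),(a,b),t=cv2.minAreaRect(k); (eu,ev),_,_=cv2.fitEllipse(k)
    p=(u+x0,v+y0); print(name,np.round(p,1),np.round((eu+x0,ev+y0),1),np.round((a,b,t),1),np.round(ray(c,[p,(eu+x0,ev+y0)],z),4).tolist())
blob("lid",(100,120,40),(130,255,255),(270,180,315,225),.055)
blob("ring",(0,120,80),(8,255,255),(230,180,265,215),.004)
blob("ringfar",(0,120,80),(8,255,255),(125,155,160,190),.004)
blob("bail",(5,140,120),(20,255,255),(140,170,180,205),.066)
blob("fine",(0,0,150),(179,50,255),(190,175,220,206),.065)
blob("oldseal",(0,0,0),(179,255,60),(325,195,357,225),.004)
blob("pot",(80,0,60),(140,90,255),(355,190,412,250),.067)
for n,p,z in(("coarse",(158,187),.046),("fine",(204,188),.07),("pot",(383,221),.067),("soap",(280,166),.02),("tape",(172,226),.06),("glue",(353,260),.02),("brush",(323,170),.05)): print(n,ray(c,[p],z).round(3))
```

```text
lid [291.5 203.5] [291.8 203.4] [25. 25. 90.] [[0.4686, -0.0636, 0.055], [0.4692, -0.0646, 0.055]]
ring [246.5 196.5] [246.6 196.6] [17. 17. 45.] [[0.4816, 0.0825, 0.004], [0.4814, 0.0822, 0.004]]
ringfar [142.5 170.5] [142.5 170.2] [17. 17. 90.] [[0.5198, 0.4391, 0.004], [0.521, 0.4392, 0.004]]
bail [156.4 184.4] [156.8 184.4] [ 9.2  2.9 14. ] [[0.4665, 0.3661, 0.066], [0.4666, 0.3649, 0.066]]
fine [203.5 189. ] [203.6 189. ] [17.7 19.1 45. ] [[0.4731, 0.2166, 0.065], [0.4732, 0.2162, 0.065]]
oldseal [340.3 209.7] [340.3 209.8] [17.  16.3 45. ] [[0.4815, -0.2271, 0.004], [0.4814, -0.2273, 0.004]]
pot [399.6 225.6] [382.8 225.5] [ 3.5 19.  18.4] [[0.4448, -0.4032, 0.067], [0.4376, -0.3511, 0.067]]
coarse [[0.463 0.365 0.046]]
fine [[0.475 0.215 0.07 ]]
pot [[ 0.452 -0.351  0.067]]
soap [[ 0.596 -0.013  0.02 ]]
tape [[0.344 0.294 0.06 ]]
glue [[ 0.324 -0.28   0.02 ]]
brush [[ 0.593 -0.151  0.05 ]]
```

View pics/crop1.png

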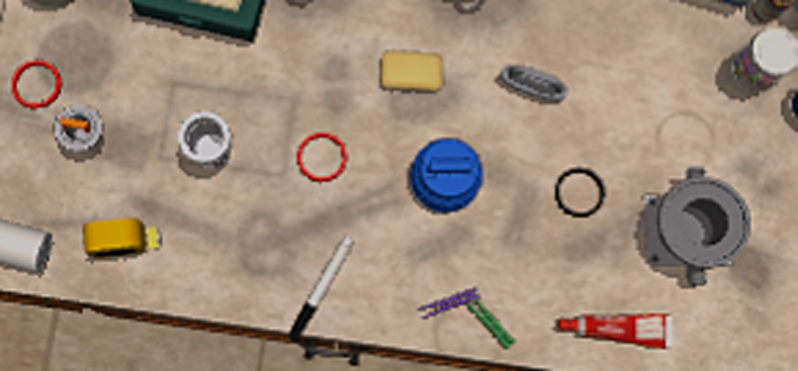

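The nearer red seal is at about (0.482, 0.082), the fine basket (0.474, 0.216), coarse basket (0.465, 0.365), lid (0.469, -0.064) and pot (0.452, -0.36). In the crop the pot's flange circle is centred at (704,222). I'll turn the tool to yaw 0 and hover over the pot first.

>>> play_rows:
  steps:
    - [[0,0,0,0.107],[0,0,0,0.107],[0,0,0,0.106],[0,0,0,0],[0,0,0,0]]
  gripper: 0.0854

```text
time: 0.57
ee_pos: [0.1729, -0.522, 0.231]
tcp_rot: [-180.0, 0.0, 0.2]
wrist_force: [0.3, -0.8, -0.6]
opening: 0.0857
grasp_force: 0.0
```

>>> play_rows:
  steps:
    - [[0.028,-0.016,0,0],[0.028,-0.016,0,0],[0.028,-0.016,0,0],[0.028,-0.016,0,0],[0.028,-0.016,0,0]]

```text
time: 0.98
ee_pos: [0.314, -0.4412, 0.2313]
tcp_rot: [180.0, -0.0, 0.2]
wrist_force: [1.5, -0.2, 0.5]
opening: 0.0854
grasp_force: 0.0
```

>>> play_rows:
  steps:
    - [[0.028,-0.016,0,0],[0.028,-0.016,0,0],[0.028,-0.016,0,0],[0.028,-0.016,0,0],[0,0,0,0]]

```text
time: 1.4
ee_pos: [0.4287, -0.3755, 0.2306]
tcp_rot: [-179.9, -0.0, 0.4]
wrist_force: [-0.8, -0.2, 0.2]
opening: 0.0855
grasp_force: 0.0
```

Run:
```python
from h import *
o=bot.get_obs(); print(o["time"],o["ee_pos"],o["tcp_rot"],o["q"])
c=cam("wrist"); cv2.imwrite("pics/w1.png",c["img"]); print(c["xyz"],c["attitude"],c["vfov"],c["D"])
print(proj(c,[[.452,-.36,.067]]))
```

```text
1.4 [ 0.42867092 -0.37552645  0.23061531] [-1.79933755e+02 -3.46484127e-02  4.34074890e-01] [-4.12554340e+01  7.76358231e+00  1.30410574e+01  9.52956602e+01
  7.25136042e-02  1.38310460e+02]
[ 0.49570649 -0.37537786  0.3728334 ] [ 1.64497064e+02  4.34698288e-02 -8.95361953e+01] 61.02195699109957 [-0.04016361  0.          0.          0.          0.        ]
[[244.58163931 150.02846438]]
```

View pics/w1.png

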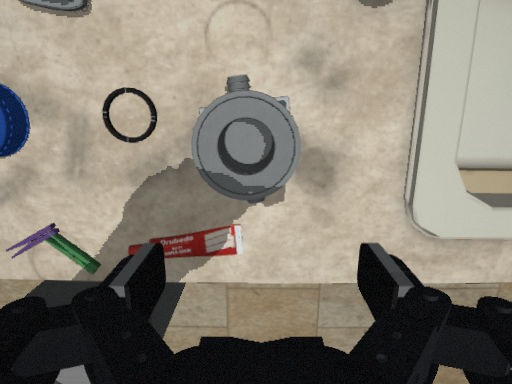

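The wrist view shows the pot's flange circle spanning about 192–300 by 91–199, centred near (246,145). The old seal is at (129,115) and the glue tube at (190,243). I'll fit the circle and move on to the fine basket.

```bash
cat >> h.py <<'E'
def circ(c,box,r0,r1,z,p2=25):
    x0,y0,x1,y1=box; g=cv2.medianBlur(cv2.cvtColor(c["img"],cv2.COLOR_BGR2GRAY),3)[y0:y1,x0:x1]
    k=cv2.HoughCircles(g,cv2.HOUGH_GRADIENT_ALT,1.5,5,param1=120,param2=.6,minRadius=r0,maxRadius=r1)
    for u,v,r in ([] if k is None else k[0][:5]): print("circ",u+x0,v+y0,r,ray(c,[(u+x0,v+y0)],z).round(4))
E
python3 - <<'E'
from h import *
c=cam("wrist"); circ(c,(170,70,320,220),20,60,.067)
print(ray(c,[(246,145)],.067))
E
```

```text
circ 243.5 143.5 50.950447 [[ 0.4562 -0.3602  0.067 ]]
circ 243.5 143.5 27.384783 [[ 0.4562 -0.3602  0.067 ]]
[[ 0.45482427 -0.36251457  0.067     ]]
```

>>> play_rows:
  steps:
    - [[0,-0.04,0,0],[0,-0.04,0,0],[0,-0.04,0,0],[0,-0.04,0,0],[0,-0.04,0,0]]

```text
time: 1.92
ee_pos: [0.4238, -0.1774, 0.2313]
tcp_rot: [180.0, -0.0, 0.0]
wrist_force: [0.8, -0.1, -0.0]
opening: 0.0853
grasp_force: 0.0
```

>>> play_rows:
  steps:
    - [[0,-0.04,0,0],[0,-0.04,0,0],[0,-0.04,0,0],[0,-0.04,0,0],[0,-0.04,0,0]]

```text
time: 2.33
ee_pos: [0.4244, 0.0107, 0.2317]
tcp_rot: [-179.4, -0.0, 1.1]
wrist_force: [0.9, 0.6, 0.4]
opening: 0.0851
grasp_force: 0.0
```

>>> play_rows:
  steps:
    - [[0,-0.04,0,0],[0,-0.04,0,0],[0,-0.04,0,0],[0,-0.04,0,0],[0,-0.025,0,0]]

```text
time: 2.75
ee_pos: [0.4224, 0.0871, 0.2393]
tcp_rot: [-174.8, 0.0, 8.4]
wrist_force: [0.0, 0.4, 0.4]
opening: 0.0853
grasp_force: 0.0
```

Run:
```python
from h import *
o=bot.get_obs(); print(o["time"],o["ee_pos"],o["tcp_rot"])
c=cam("wrist"); cv2.imwrite("pics/w2.png",c["img"]); print(proj(c,[[.474,.216,.07]]))
circ(c,(150,30,360,220),15,60,.07)
```

```text
2.75 [0.42239708 0.08707689 0.23930662] [-1.74805843e+02  3.30379394e-02  8.41902357e+00]
[[151.82715952  99.11729764]]
circ 292.5 111.0 24.856714 [[0.4827 0.0818 0.07  ]]
circ 243.0 102.0 25.32903 [[0.4839 0.1285 0.07  ]]
circ 153.0 103.5 31.59425 [[0.4701 0.2146 0.07  ]]
circ 177.0 102.0 18.571362 [[0.4748 0.1912 0.07  ]]
```

View pics/w2.png

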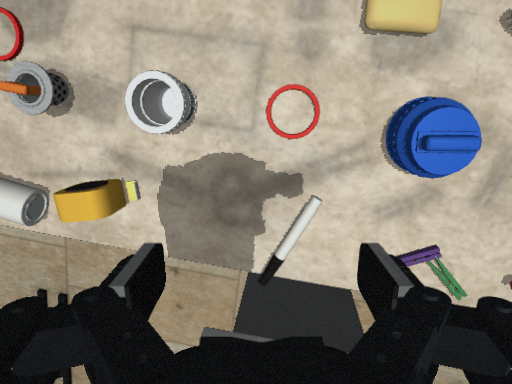

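The fine basket's collar is a circle at (153,103), the red seal at (292,111), the lid at (435,138) and the coarse basket at (33,88). Joint 6 ran into its range because yaw = q1 − q6 + 180, so I'll turn to yaw 90 and work there, which also suits the bail and the wing.

>>> play_rows:
  steps:
    - [[0,0,0,-0.12],[0,0,0,-0.12],[0,0,0,-0.12],[0,0,0,-0.12],[0,0,0,-0.12]]

```text
time: 3.22
ee_pos: [0.4226, 0.0857, 0.2391]
tcp_rot: [-175.8, -2.9, 42.9]
wrist_force: [1.3, -0.3, 0.5]
opening: 0.0851
grasp_force: 0.0
```

>>> play_rows:
  steps:
    - [[0,0,0,-0.12],[0,0,0,-0.12],[0,0,0,-0.12],[0,0,0,-0.12],[0,0,0,-0.12]]

```text
time: 3.63
ee_pos: [0.4226, 0.0857, 0.2391]
tcp_rot: [-178.1, -4.8, 77.3]
wrist_force: [0.4, 1.1, 0.0]
opening: 0.0852
grasp_force: 0.0
```

>>> play_rows:
  steps:
    - [[0,0,0,-0.12],[0,0,0,-0.1],[0,0,0,0],[0,0,0,0],[0,0,0,0]]

```text
time: 4.05
ee_pos: [0.4226, 0.0863, 0.2391]
tcp_rot: [-179.2, -5.1, 89.4]
wrist_force: [0.2, -0.0, 1.4]
opening: 0.0855
grasp_force: 0.0
```

```bash
cat >> h.py <<'E'
def go(x,y,z,yaw=90):
    o=bot.get_obs(); Rt=R.from_euler("xyz",o["tcp_rot"],degrees=True)
    d=Rt.inv().apply(np.array([x,y,z])-o["ee_pos"]); print("t",o["time"],"pos",o["ee_pos"].round(4),"rot",o["tcp_rot"].round(2),"q6",o["q"][5].round(1),"| shift",d.round(4),"turn",np.radians((o["tcp_rot"][2]-yaw+180)%360-180).round(3))
E
python3 - <<'E'
from h import *
go(.471,.215,.231)
E
```

```text
t 4.05 pos [0.4226 0.0863 0.2391] rot [-179.16   -5.06   89.37] q6 98.7 | shift [0.128  0.0473 0.0187] turn -0.011
```

>>> play_rows:
  steps:
    - [[0.0236,0.0098,0.0259,-0.011],[0.0236,0.0098,0.0259,0],[0.0236,0.0098,0.0259,0],[0.0236,0.0098,0.0259,0],[0.0236,0.0098,0.0259,0]]

```text
time: 4.47
ee_pos: [0.4699, 0.217, 0.1188]
tcp_rot: [-179.2, -5.1, 90.1]
wrist_force: [0.7, -0.2, 0.5]
opening: 0.0852
grasp_force: 0.0
```

>>> play_rows:
  steps:
    - [[0,0,0,0],[0,0,0,0],[0,0,0,0],[0,0,0,0],[0,0,0,0]]

```text
time: 4.88
ee_pos: [0.4701, 0.2154, 0.1212]
tcp_rot: [-179.3, -5.1, 90.1]
wrist_force: [-0.1, 0.3, -0.4]
opening: 0.0853
grasp_force: 0.0
```

Run:
```python
from h import *
go(.472,.215,.051)
c=cam("wrist"); cv2.imwrite("pics/w3.png",c["img"]); print(proj(c,[[.472,.215,.07]]))
circ(c,(0,0,512,384),20,90,.07)
```

```text
t 4.8833 pos [0.4701 0.2154 0.1212] rot [-179.33   -5.12   90.14] q6 111.7 | shift [-0.0066  0.0027  0.0699] turn 0.002
[[266.02156605 220.80988171]]
circ 81.0 81.0 47.254963 [[0.3609 0.3002 0.07  ]]
circ 267.0 216.0 29.916271 [[0.4726 0.2181 0.07  ]]
circ 291.0 222.0 57.380005 [[0.4878 0.2143 0.07  ]]
circ 267.0 216.0 46.213398 [[0.4726 0.2181 0.07  ]]
circ 220.5 303.0 38.893635 [[0.442 0.158 0.07 ]]
```

View pics/w3.png

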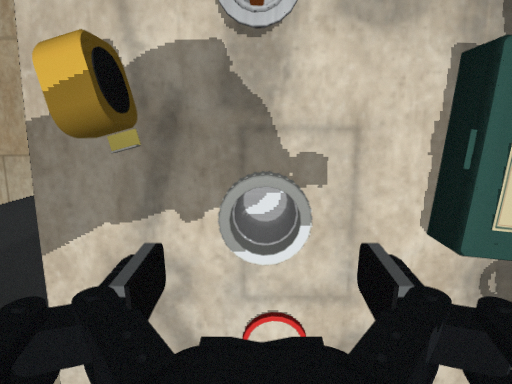

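The collar circle is centred at (267,216), which puts the basket at (0.4726, 0.218). Fingers are clear on both sides, so I'll lower and grip.

>>> play_rows:
  steps:
    - [[-0.001,0.001,0.017,0],[-0.001,0.001,0.017,0],[-0.001,0.001,0.017,0],[-0.001,0,0.017,0],[0,0,0.002,0]]

```text
time: 5.35
ee_pos: [0.4705, 0.2172, 0.0475]
tcp_rot: [-179.1, -5.0, 90.1]
wrist_force: [-0.1, 0.6, -0.2]
opening: 0.0853
grasp_force: 0.0
```

>>> play_rows:
  steps:
    - [[0,0,0,0],[0,0,0,0],[0,0,0,0],[0,0,0,0],[0,0,0,0]]
  gripper: 0.05
  squeeze: 35

```text
time: 5.77
ee_pos: [0.4725, 0.2184, 0.0516]
tcp_rot: [-179.4, -5.1, 90.2]
wrist_force: [-1.9, -0.5, 6.9]
opening: 0.056
grasp_force: 37.8
```

>>> play_rows:
  steps:
    - [[0,0,0,0],[0,0,0,0],[0,0,0,0],[0,0,0,0],[0,0,0,0]]

```text
time: 6.18
ee_pos: [0.4724, 0.2185, 0.0516]
tcp_rot: [-179.4, -5.1, 90.2]
wrist_force: [-1.0, -0.4, 6.9]
opening: 0.0559
grasp_force: 37.8
```

Run:
```python
from h import *
go(.456,-.361,.231)
```

```text
t 6.1833 pos [0.4724 0.2185 0.0516] rot [-179.36   -5.14   90.23] q6 111.9 | shift [-0.561  -0.0214 -0.2304] turn 0.004
```

>>> play_rows:
  steps:
    - [[0.001,0,-0.015,0],[0.0035,0,-0.038,0],[0.0035,0,-0.04,0],[0.0035,0,-0.04,0],[0.0035,0,-0.04,0]]

```text
time: 6.6
ee_pos: [0.4737, 0.2176, 0.226]
tcp_rot: [-179.3, -5.1, 90.2]
wrist_force: [1.1, 1.1, -0.7]
opening: 0.0563
grasp_force: 37.9
```

>>> play_rows:
  steps:
    - [[-0.038,-0.0013,-0.0034,0],[-0.038,-0.0013,-0.0034,0],[-0.038,-0.0013,-0.0034,0],[-0.038,-0.0013,-0.0034,0],[-0.038,-0.0013,-0.0034,0]]

```text
time: 7.02
ee_pos: [0.4682, 0.0254, 0.2244]
tcp_rot: [-179.3, -5.1, 90.3]
wrist_force: [1.7, -0.2, -0.2]
opening: 0.0564
grasp_force: 37.9
```

>>> play_rows:
  steps:
    - [[-0.038,-0.0013,-0.0034,0],[-0.038,-0.0013,-0.0034,0],[-0.038,-0.0013,-0.0034,0],[-0.038,-0.0013,-0.0034,0],[-0.038,-0.0013,-0.0034,0]]

```text
time: 7.43
ee_pos: [0.4626, -0.1658, 0.2246]
tcp_rot: [-179.3, -5.1, 90.2]
wrist_force: [0.9, 0.3, -0.6]
opening: 0.0563
grasp_force: 37.9
```

>>> play_rows:
  steps:
    - [[-0.038,-0.0013,-0.0034,0],[-0.038,-0.0013,-0.0034,0],[-0.038,-0.0013,-0.0034,0],[-0.038,-0.0013,-0.0034,0],[-0.03,-0.0013,-0.0034,0]]

```text
time: 7.85
ee_pos: [0.4568, -0.3494, 0.2249]
tcp_rot: [-179.2, -5.0, 90.2]
wrist_force: [0.6, 0.6, -1.4]
opening: 0.0562
grasp_force: 37.9
```

>>> play_rows:
  steps:
    - [[0,0,0,0],[0,0,0,0],[0,0,0,0],[0,0,0,0],[0,0,0,0]]

```text
time: 8.27
ee_pos: [0.4577, -0.3456, 0.2252]
tcp_rot: [-179.3, -5.1, 90.3]
wrist_force: [0.5, -0.0, -0.7]
opening: 0.056
grasp_force: 37.9
```

Run:
```python
from h import *
go(.456,-.361,.15)
c=cam("wrist"); cv2.imwrite("pics/w4.png",c["img"])
circ(c,(150,100,380,384),20,110,bot.get_obs()["ee_pos"][2]+.019)
```

```text
t 8.2667 pos [ 0.4577 -0.3456  0.2252] rot [-179.26   -5.06   90.3 ] q6 50.8 | shift [-0.0219 -0.0008  0.0735] turn 0.005
circ 259.5 227.5 67.84256 [[ 0.4565 -0.3295  0.2441]]
circ 261.0 205.0 49.32444 [[ 0.4571 -0.32    0.2441]]
circ 256.5 253.0 47.841274 [[ 0.4553 -0.3405  0.2441]]
circ 256.5 253.0 76.38063 [[ 0.4553 -0.3405  0.2441]]
circ 256.5 253.0 62.58382 [[ 0.4553 -0.3405  0.2441]]
```

View pics/w4.png

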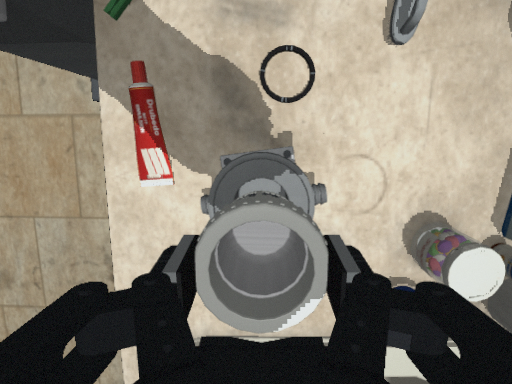

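The held basket's collar spans roughly 196–328 by 198–332, level in the fingers. The pot behind it has its flange top edge at row 152 and spans 208–316. I'll check the offset by projection.

Run:
```python
from h import *
c=cam("wrist"); p=bot.get_obs()["ee_pos"]; a=np.linspace(0,2*np.pi,73)
def ring(x,y,z,r): return proj(c,np.c_[x+r*np.cos(a),y+r*np.sin(a),0*a+z])
im=c["img"].copy()
for q,col in((ring(p[0],p[1],p[2]+.0184,.0215),(0,0,255)),(ring(p[0],p[1],p[2]+.0184,.03),(0,255,0)),(ring(.456,-.361,.069,.052),(255,0,255)),(ring(.456,-.361,.065,.027),(255,255,0))):
    print(q.min(0).round(),q.max(0).round()); cv2.polylines(im,[q.astype(int).reshape(-1,1,2)],True,col,1)
cv2.imwrite("pics/w5.png",cv2.resize(im[130:350,150:370],None,fx=2.6,fy=2.6))
```

```text
[211. 215.] [313. 311.]
[191. 194.] [333. 328.]
[208. 152.] [316. 258.]
[234. 178.] [290. 232.]
```

View pics/w5.png

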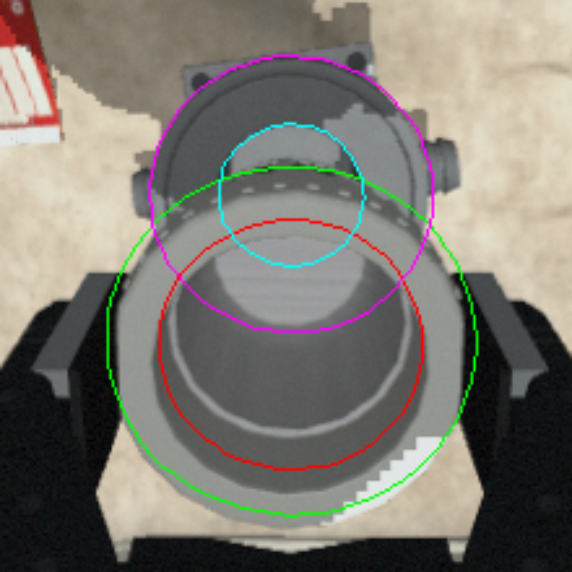

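Pot circles match (0.456, -0.361) exactly. The basket sits about 1.5 mm toward −y of the TCP, so I'll aim for TCP y = −0.3595.

>>> play_rows:
  steps:
    - [[-0.006,0,0.02,0],[-0.006,0,0.02,0],[-0.005,0,0.02,0],[-0.003,-0.001,0.013,0],[0,0,0,0]]

```text
time: 8.78
ee_pos: [0.4545, -0.359, 0.1472]
tcp_rot: [-179.0, -5.2, 90.2]
wrist_force: [-0.9, -0.2, -1.6]
opening: 0.0563
grasp_force: 37.9
```

>>> play_rows:
  steps:
    - [[0,0,0,0],[0,0,0,0],[0,0,0,0],[0,0,0,0],[0,0,0,0]]

```text
time: 9.2
ee_pos: [0.4558, -0.3602, 0.151]
tcp_rot: [-179.3, -5.0, 90.2]
wrist_force: [0.8, -0.7, -1.4]
opening: 0.0563
grasp_force: 37.9
```

Run:
```python
from h import *
go(.456,-.3595,.0666)
```

```text
t 9.2 pos [ 0.4558 -0.3602  0.151 ] rot [-179.28   -5.04   90.24] q6 49.6 | shift [-0.0068  0.0013  0.0841] turn 0.004
```

>>> play_rows:
  steps:
    - [[-0.0016,0.0003,0.018,0],[-0.0016,0.0003,0.018,0],[-0.0014,0.0003,0.017,0],[-0.001,0.0003,0.012,0],[-0.001,0,0.011,0]]

```text
time: 9.62
ee_pos: [0.4555, -0.3597, 0.0731]
tcp_rot: [-179.2, -5.1, 90.2]
wrist_force: [-0.5, 0.9, -0.1]
opening: 0.0564
grasp_force: 38.6
```

>>> play_rows:
  steps:
    - [[-0.0003,0,0.004,0],[-0.0002,0,0.003,0],[0,0,0,0],[0,0,0,0],[0,0,0,0]]

```text
time: 10.03
ee_pos: [0.4556, -0.3598, 0.0673]
tcp_rot: [-179.2, -5.1, 90.2]
wrist_force: [-1.0, 2.5, -0.5]
opening: 0.0564
grasp_force: 38.5
```

Run:
```python
from h import *
go(.456,-.3595,.0666); print(bot.get_obs()["wrist_force"])
```

```text
t 10.0333 pos [ 0.4556 -0.3598  0.0673] rot [-179.24   -5.08   90.22] q6 49.7 | shift [0.0003 0.0004 0.0008] turn 0.004
[-0.95058319  2.53886866 -0.5090966 ]
```

>>> play_rows:
  steps:
    - [[0,0,0.0008,0],[0,0,0.0008,0],[0,0,0,0],[0,0,0,0],[0,0,0,0]]

```text
time: 10.45
ee_pos: [0.4557, -0.3597, 0.0667]
tcp_rot: [-179.3, -5.0, 90.2]
wrist_force: [-3.6, 4.5, 8.8]
opening: 0.0565
grasp_force: 39.4
```

>>> play_rows:
  steps:
    - [[0,0,0,0],[0,0,0,0],[0,0,0,0],[0,0,0,0],[0,0,0,0]]
  gripper: 0.0854

```text
time: 10.87
ee_pos: [0.4555, -0.3597, 0.0652]
tcp_rot: [-179.2, -5.1, 90.2]
wrist_force: [-0.1, -0.3, -0.4]
opening: 0.0853
grasp_force: 0.0
```

>>> play_rows:
  steps:
    - [[0.0005,0,-0.01,0],[0.003,0,-0.03,0],[0.003,0,-0.03,0],[0.003,0,-0.04,0],[0.003,0,-0.04,0]]

```text
time: 11.28
ee_pos: [0.457, -0.3601, 0.2177]
tcp_rot: [-179.2, -5.1, 90.2]
wrist_force: [1.5, -0.6, 0.2]
opening: 0.0858
grasp_force: 0.0
```

>>> play_rows:
  steps:
    - [[0.03,0,0,0],[0,0,0,0],[0,0,0,0],[0,0,0,0],[0,0,0,0]]

```text
time: 11.7
ee_pos: [0.4571, -0.3308, 0.2176]
tcp_rot: [-179.2, -5.1, 90.2]
wrist_force: [-0.3, 1.1, 0.6]
opening: 0.0855
grasp_force: 0.0
```

```bash
cat >> h.py <<'E'
def draw(c,rings,box,fx,out):
    im=c["img"].copy(); a=np.linspace(0,2*np.pi,73)
    for (x,y,z,r),col in zip(rings,((0,0,255),(0,255,0),(255,0,255),(255,255,0))):
        q=proj(c,np.c_[x+r*np.cos(a),y+r*np.sin(a),0*a+z]); cv2.polylines(im,[q.astype(int).reshape(-1,1,2)],True,col,1)
    x0,y0,x1,y1=box; cv2.imwrite(out,cv2.resize(im[y0:y1,x0:x1],None,fx=fx,fy=fx))
E
python3 - <<'E'
from h import *
go(.466,.365,.23)
c=cam("wrist"); circ(c,(150,100,380,384),15,70,.085)
draw(c,[(.456,-.361,.069,.052),(.456,-.361,.085,.03),(.456,-.361,.085,.0215)],(150,130,400,380),2.4,"pics/w6.png")
E
```

```text
t 11.7 pos [ 0.4571 -0.3308  0.2176] rot [-179.15   -5.13   90.2 ] q6 52.0 | shift [0.6941 0.0121 0.0497] turn 0.004
circ 262.5 229.0 47.298637 [[ 0.4559 -0.3612  0.085 ]]
circ 262.5 229.0 29.21612 [[ 0.4559 -0.3612  0.085 ]]
circ 262.5 229.0 57.745075 [[ 0.4559 -0.3612  0.085 ]]
```

View pics/w6.png

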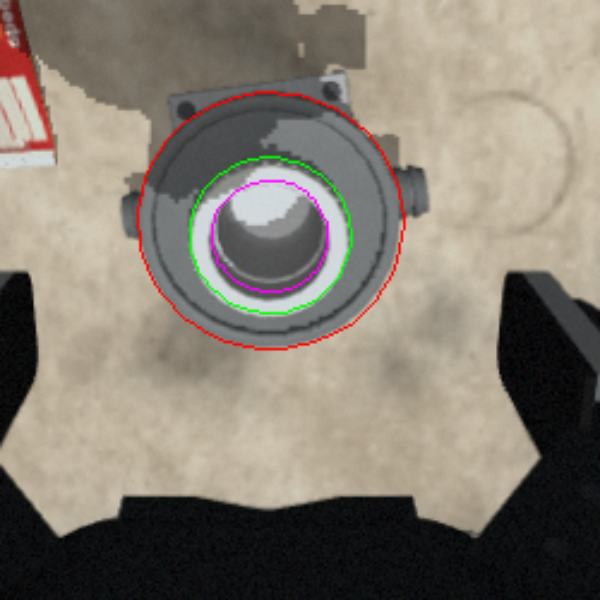

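The fine basket is seated: collar and hole match the drawn home circles, centred at (0.4559, −0.3612). Now to the coarse basket.

>>> play_rows:
  steps:
    - [[0.04,0.0007,0.0028,0],[0.04,0.0007,0.0028,0],[0.04,0.0007,0.0028,0],[0.04,0.0007,0.0028,0],[0.04,0.0007,0.0028,0]]

```text
time: 12.17
ee_pos: [0.4593, -0.1289, 0.2214]
tcp_rot: [-179.2, -5.1, 90.1]
wrist_force: [0.4, -0.4, 0.2]
opening: 0.0853
grasp_force: 0.0
```

>>> play_rows:
  steps:
    - [[0.04,0.0007,0.0028,0],[0.04,0.0007,0.0028,0],[0.04,0.0007,0.0028,0],[0.04,0.0007,0.0028,0],[0.04,0.0007,0.0028,0]]

```text
time: 12.58
ee_pos: [0.462, 0.0718, 0.2255]
tcp_rot: [-179.2, -5.1, 90.2]
wrist_force: [-0.0, 0.7, -0.3]
opening: 0.0855
grasp_force: 0.0
```

>>> play_rows:
  steps:
    - [[0.04,0.0007,0.0028,0],[0.04,0.0007,0.0028,0],[0.04,0.0007,0.0028,0],[0.04,0.0007,0.0028,0],[0.04,0.0007,0.0028,0]]

```text
time: 13.0
ee_pos: [0.4647, 0.2725, 0.2291]
tcp_rot: [-179.2, -5.1, 90.2]
wrist_force: [1.1, 0.0, 0.6]
opening: 0.0852
grasp_force: 0.0
```

>>> play_rows:
  steps:
    - [[0.03,0,0.01,0],[0,0,0.01,0],[0,0,0,0],[0,0,0,0],[0,0,0,0]]

```text
time: 13.42
ee_pos: [0.4648, 0.3013, 0.2125]
tcp_rot: [-179.2, -5.1, 90.1]
wrist_force: [0.4, 0.2, 0.2]
opening: 0.0855
grasp_force: 0.0
```

```bash
cat >> h.py <<'E'
def rect(c,lo,hi,box,z):
    x0,y0,x1,y1=box; m=cv2.inRange(cv2.cvtColor(c["img"],cv2.COLOR_BGR2HSV)[y0:y1,x0:x1],lo,hi)
    k=max(cv2.findContours(m,cv2.RETR_EXTERNAL,cv2.CHAIN_APPROX_NONE)[0],key=cv2.contourArea)+np.array([x0,y0])
    b=cv2.boxPoints(cv2.minAreaRect(k)); e=sorted([(np.linalg.norm(b[i]-b[(i+1)%4]),i) for i in range(4)])
    s,t=e[0][1],e[1][1]; P=ray(c,[(b[s]+b[(s+1)%4])/2,(b[t]+b[(t+1)%4])/2],z); d=P[1]-P[0]
    print("rect px",b.mean(0).round(1),"mid",P.mean(0).round(4),"len",np.linalg.norm(d).round(4),"wid px",e[0][0],"dir deg",(np.degrees(np.arctan2(d[1],d[0]))%180).round(1))
E
python3 - <<'E'
from h import *
go(.4665,.365,.12)
c=cam("wrist"); cv2.imwrite("pics/w7.png",c["img"]); print(proj(c,[[.4665,.365,.07]]))
rect(c,(5,140,60),(20,255,255),(100,50,420,330),.070)
circ(c,(120,50,420,330),15,70,.046)
E
```

```text
t 13.4167 pos [0.4648 0.3013 0.2125] rot [-179.2    -5.06   90.15] q6 120.4 | shift [0.0553 0.0032 0.0977] turn 0.003
[[266.30877375 121.61112141]]
rect px [265.5 121. ] mid [0.4658 0.3654 0.07  ] len 0.031 wid px 10.157854 dir deg 87.9
circ 186.0 102.5 51.70133 [[0.3909 0.3832 0.046 ]]
circ 265.5 122.0 19.377438 [[0.4658 0.3654 0.046 ]]
circ 370.5 242.0 39.173637 [[0.5726 0.2476 0.046 ]]
circ 265.5 122.0 29.232595 [[0.4658 0.3654 0.046 ]]
circ 319.5 54.5 26.052206 [[0.5148 0.4264 0.046 ]]
```

View pics/w7.png

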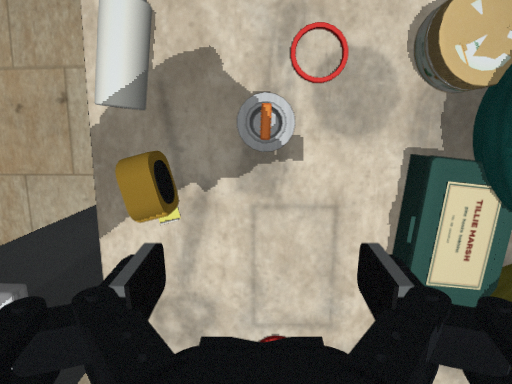

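The bail is at (265,121), centred (0.4658, 0.3654), with its bar at 88°. The cup's flange circle agrees. Approaching.

>>> play_rows:
  steps:
    - [[0.014,0.0007,0.024,0.037],[0.014,0.0006,0.024,0],[0.014,0.0006,0.024,0],[0.0137,0.0006,0.024,0],[0,0,0,0]]
  gripper: 0.05

```text
time: 13.88
ee_pos: [0.4661, 0.3661, 0.1173]
tcp_rot: [-178.8, -4.9, 88.1]
wrist_force: [-1.4, 0.0, -1.0]
opening: 0.0502
grasp_force: 0.0
```

>>> play_rows:
  steps:
    - [[0,0,0,0],[0,0,0,0],[0,0,0,0],[0,0,0,0],[0,0,0,0]]

```text
time: 14.3
ee_pos: [0.4677, 0.3661, 0.123]
tcp_rot: [-179.1, -5.1, 88.1]
wrist_force: [0.6, 0.1, 0.2]
opening: 0.0498
grasp_force: 0.0
```

Run:
```python
from h import *
go(.4658,.3654,.053,88)
```

```text
t 14.3 pos [0.4677 0.3661 0.123 ] rot [-179.12   -5.12   88.06] q6 127.9 | shift [-0.007  -0.0008  0.0697] turn 0.001
```

>>> play_rows:
  steps:
    - [[-0.0018,-0.0002,0.018,0],[-0.0018,-0.0002,0.018,0],[-0.0018,-0.0002,0.018,0],[-0.0012,-0.0002,0.011,0],[-0.0004,0,0.0047,0]]

```text
time: 14.72
ee_pos: [0.4645, 0.365, 0.0502]
tcp_rot: [-178.9, -5.0, 88.1]
wrist_force: [0.1, -0.1, 0.6]
opening: 0.0501
grasp_force: 0.0
```

>>> play_rows:
  steps:
    - [[0,0,0,0],[0,0,0,0],[0,0,0,0],[0,0,0,0],[0,0,0,0]]
  gripper: 0.0
  squeeze: 40

```text
time: 15.13
ee_pos: [0.4657, 0.3661, 0.0529]
tcp_rot: [-179.1, -5.1, 88.1]
wrist_force: [-1.5, 0.2, 3.9]
opening: 0.0083
grasp_force: 40.9
```

>>> play_rows:
  steps:
    - [[0,0,0,0],[0,0,0,0],[0,0,0,0],[0,0,0,0],[0,0,0,0]]

```text
time: 15.55
ee_pos: [0.4657, 0.3661, 0.0529]
tcp_rot: [-179.1, -5.1, 88.1]
wrist_force: [-0.8, -0.2, 5.5]
opening: 0.008
grasp_force: 41.0
```

Run:
```python
from h import *
go(.456,-.361,.215,88); print(bot.get_obs()["opening"],bot.get_obs()["wrist_force"])
```

```text
t 15.55 pos [0.4657 0.3661 0.0529] rot [-179.13   -5.13   88.1 ] q6 127.9 | shift [-0.7096  0.011  -0.2267] turn 0.002
0.008001234204546542 [-0.79560753 -0.23386508  5.51805403]
```

>>> play_rows:
  steps:
    - [[0.001,0,-0.015,0],[0.0035,0,-0.036,0],[0.0035,0,-0.038,0],[0.0035,0,-0.038,0],[0.0035,0,-0.037,0]]

```text
time: 15.97
ee_pos: [0.4676, 0.3658, 0.2182]
tcp_rot: [-179.0, -5.1, 88.1]
wrist_force: [0.9, 0.3, -0.2]
opening: 0.0081
grasp_force: 40.1
```

>>> play_rows:
  steps:
    - [[-0.038,0.0006,-0.0033,0],[-0.038,0.0006,-0.0033,0],[-0.038,0.0006,-0.0033,0],[-0.038,0.0006,-0.0033,0],[-0.038,0.0006,-0.0033,0]]

```text
time: 16.38
ee_pos: [0.4644, 0.1737, 0.216]
tcp_rot: [-179.0, -5.1, 88.1]
wrist_force: [-0.4, 0.4, -0.4]
opening: 0.0078
grasp_force: 40.2
```

>>> play_rows:
  steps:
    - [[-0.038,0.0006,-0.0033,0],[-0.038,0.0006,-0.0033,0],[-0.038,0.0006,-0.0033,0],[-0.038,0.0006,-0.0033,0],[-0.038,0.0006,-0.0033,0]]

```text
time: 16.8
ee_pos: [0.4613, -0.0172, 0.2158]
tcp_rot: [-179.1, -5.1, 88.1]
wrist_force: [0.5, 0.4, -0.8]
opening: 0.0081
grasp_force: 40.2
```

>>> play_rows:
  steps:
    - [[-0.038,0.0006,-0.0033,0],[-0.038,0.0006,-0.0033,0],[-0.038,0.0006,-0.0033,0],[-0.038,0.0006,-0.0033,0],[-0.038,0.0006,-0.0033,0]]

```text
time: 17.22
ee_pos: [0.4582, -0.2081, 0.2154]
tcp_rot: [-179.1, -5.0, 88.1]
wrist_force: [1.0, 1.0, -1.5]
opening: 0.0078
grasp_force: 40.2
```

>>> play_rows:
  steps:
    - [[-0.038,0.0006,-0.0033,0],[-0.038,0.0006,-0.0033,0],[-0.038,0.0006,-0.0033,0],[-0.03,0.0006,-0.0033,0],[0,0,0,0]]

```text
time: 17.63
ee_pos: [0.4557, -0.3554, 0.2142]
tcp_rot: [-179.0, -5.0, 87.9]
wrist_force: [0.7, -0.9, -1.5]
opening: 0.0083
grasp_force: 40.1
```

>>> play_rows:
  steps:
    - [[0,0,0,0],[0,0,0,0],[0,0,0,0],[0,0,0,0],[0,0,0,0]]

```text
time: 18.05
ee_pos: [0.4567, -0.3498, 0.2161]
tcp_rot: [-179.1, -5.0, 88.2]
wrist_force: [-0.0, 0.6, -1.3]
opening: 0.0075
grasp_force: 40.1
```

Run:
```python
from h import *
go(.456,-.3603,.16,88)
c=cam("wrist"); p=bot.get_obs()["ee_pos"]
draw(c,[(p[0],p[1]-.0007,p[2]-.0529+.046,.028),(.456,-.361,.085,.03),(.456,-.361,.069,.052)],(120,100,400,380),2.1,"pics/w8.png")
```

```text
t 18.05 pos [ 0.4567 -0.3498  0.2161] rot [-179.06   -5.03   88.17] q6 52.5 | shift [-0.0153  0.0005  0.0549] turn 0.003
```

View pics/w8.png

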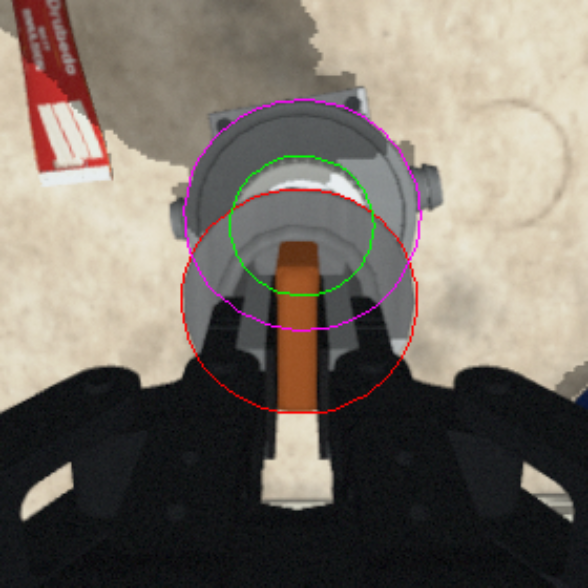

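The coarse basket is held upright and its flange matches the drawn circle. Pot and collar are where expected. Lowering.

>>> play_rows:
  steps:
    - [[-0.005,0,0.015,0],[-0.005,0,0.015,0],[-0.004,0,0.015,0],[-0.0013,0.0005,0.01,0],[0,0,0,0]]

```text
time: 18.52
ee_pos: [0.4552, -0.3603, 0.1573]
tcp_rot: [-178.9, -5.2, 88.1]
wrist_force: [-0.4, -0.1, -1.3]
opening: 0.0079
grasp_force: 40.1
```

>>> play_rows:
  steps:
    - [[0,0,0,0],[0,0,0,0],[0,0,0,0],[0,0,0,0],[0,0,0,0]]

```text
time: 18.93
ee_pos: [0.456, -0.3612, 0.1602]
tcp_rot: [-179.1, -5.0, 88.1]
wrist_force: [-0.4, -0.5, -1.3]
opening: 0.008
grasp_force: 40.1
```

Run:
```python
from h import *
go(.456,-.3603,.0959,88)
```

```text
t 18.9333 pos [ 0.456  -0.3612  0.1602] rot [-179.08   -5.01   88.1 ] q6 51.7 | shift [-0.0047  0.001   0.0641] turn 0.002
```

>>> play_rows:
  steps:
    - [[-0.001,0.0003,0.015,0],[-0.0012,0.0003,0.015,0],[-0.001,0.0002,0.013,0],[-0.0007,0.0002,0.01,0],[-0.0004,0,0.006,0]]

```text
time: 19.35
ee_pos: [0.4554, -0.3599, 0.0989]
tcp_rot: [-179.0, -5.1, 88.1]
wrist_force: [0.6, 0.4, -1.0]
opening: 0.008
grasp_force: 40.1
```

>>> play_rows:
  steps:
    - [[-0.0002,0,0.003,0],[-0.0001,0,0.002,0],[0,0,0,0],[0,0,0,0],[0,0,0,0]]

```text
time: 19.77
ee_pos: [0.456, -0.3603, 0.0959]
tcp_rot: [-179.1, -5.0, 88.1]
wrist_force: [-1.2, -0.1, 1.9]
opening: 0.0078
grasp_force: 40.4
```

Run:
```python
from h import *
go(.456,-.3603,.0959,88); print(bot.get_obs()["wrist_force"])
```

```text
t 19.7667 pos [ 0.456  -0.3603  0.0959] rot [-179.08   -5.02   88.1 ] q6 51.8 | shift [-0.  0.  0.] turn 0.002
[-1.19132592 -0.09603185  1.93931946]
```

>>> play_rows:
  steps:
    - [[0,0,0.0005,0],[0,0,0,0],[0,0,0,0],[0,0,0,0],[0,0,0,0]]
  gripper: 0.04

```text
time: 20.18
ee_pos: [0.4557, -0.36, 0.0948]
tcp_rot: [-179.0, -5.1, 88.1]
wrist_force: [0.6, 0.1, -0.6]
opening: 0.0398
grasp_force: 0.0
```

>>> play_rows:
  steps:
    - [[0.0005,0,-0.01,0],[0.003,0,-0.03,0],[0.003,0,-0.035,0],[0.003,0,-0.035,0],[0,0,0,0]]

```text
time: 20.6
ee_pos: [0.4588, -0.3613, 0.2134]
tcp_rot: [-179.5, -4.7, 88.1]
wrist_force: [0.9, -0.4, 0.7]
opening: 0.0401
grasp_force: 0.0
```

>>> play_rows:
  steps:
    - [[0.04,0,0.003,0],[0,0,0,0],[0,0,0,0],[0,0,0,0],[0,0,0,0]]
  gripper: 0.0854

```text
time: 21.02
ee_pos: [0.4588, -0.3207, 0.206]
tcp_rot: [-179.0, -5.0, 88.1]
wrist_force: [-0.7, -1.2, -0.4]
opening: 0.0855
grasp_force: 0.0
```

Run:
```python
from h import *
go(.482,.05,.2,88)
c=cam("wrist"); circ(c,(150,100,380,384),15,70,.089); rect(c,(5,140,60),(20,255,255),(150,100,400,380),.113)
draw(c,[(.456,-.361,.089,.028),(.456,-.361,.085,.03),(.456,-.361,.069,.052)],(120,100,400,380),2.1,"pics/w9.png")
```

```text
t 21.0167 pos [ 0.4588 -0.3207  0.206 ] rot [-179.04   -5.04   88.08] q6 55.0 | shift [0.3693 0.0114 0.0383] turn 0.001
circ 259.5 245.5 57.637196 [[ 0.4536 -0.3611  0.089 ]]
circ 259.5 245.5 31.769514 [[ 0.4536 -0.3611  0.089 ]]
circ 259.5 245.5 39.239155 [[ 0.4536 -0.3611  0.089 ]]
circ 259.5 245.5 46.982323 [[ 0.4536 -0.3611  0.089 ]]
circ 259.5 245.5 21.708338 [[ 0.4536 -0.3611  0.089 ]]
rect px [261. 250.] mid [ 0.4555 -0.3565  0.113 ] len 0.0361 wid px 12.0 dir deg 88.2
```

View pics/w9.png

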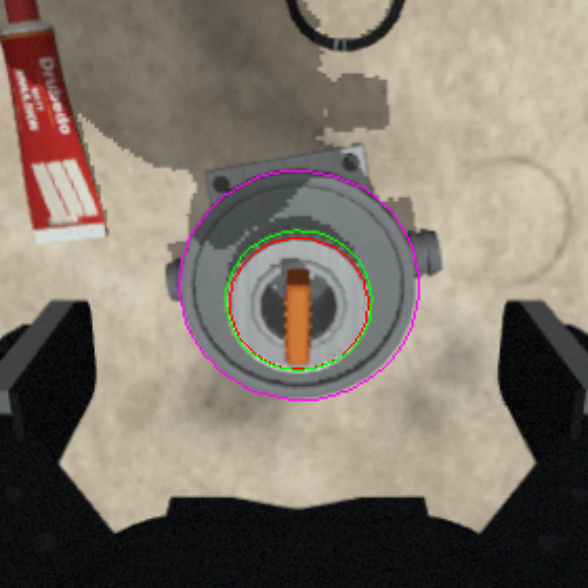

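The coarse basket is seated, with its flange on the drawn home circle and the bail centred. Next is the red seal.

>>> play_rows:
  steps:
    - [[0.035,0.0011,0.0034,0],[0.035,0.0011,0.0034,0],[0.035,0.0011,0.0034,0],[0.035,0.0011,0.0034,0],[0.035,0.0011,0.0034,0]]

```text
time: 21.48
ee_pos: [0.4697, -0.1438, 0.204]
tcp_rot: [-179.0, -5.1, 88.0]
wrist_force: [0.5, 0.3, 0.5]
opening: 0.0853
grasp_force: 0.0
```

>>> play_rows:
  steps:
    - [[0.035,0.0011,0.0034,0],[0.035,0.0011,0.0034,0],[0.035,0.0011,0.0034,0],[0.035,0.0011,0.0034,0],[0.035,0.0011,0.0034,0]]

```text
time: 21.9
ee_pos: [0.481, 0.0321, 0.2026]
tcp_rot: [-179.0, -5.1, 88.0]
wrist_force: [0.2, -0.1, -0.1]
opening: 0.0853
grasp_force: 0.0
```

>>> play_rows:
  steps:
    - [[0,0,0,0],[0,0,0,0],[0,0,0,0],[0,0,0,0],[0,0,0,0]]

```text
time: 22.32
ee_pos: [0.4811, 0.0297, 0.2025]
tcp_rot: [-179.0, -5.0, 88.0]
wrist_force: [0.2, -1.2, 0.2]
opening: 0.0853
grasp_force: 0.0
```

Run:
```python
from h import *
c=cam("wrist"); print(proj(c,[[.482,.082,.008]]))
m=cv2.inRange(cv2.cvtColor(c["img"],cv2.COLOR_BGR2HSV),(0,120,50),(8,255,255))+cv2.inRange(cv2.cvtColor(c["img"],cv2.COLOR_BGR2HSV),(172,120,50),(179,255,255))
for k in cv2.findContours(m,cv2.RETR_EXTERNAL,cv2.CHAIN_APPROX_NONE)[0]:
    if cv2.contourArea(k)>300:
        e=cv2.fitEllipse(k); p=ray(c,[e[0]],.006)[0]; print(e,p.round(4)); go(p[0],p[1],.06,88)
```

```text
[[264.13988184 134.35053487]]
((499.9734191894531, 260.09942626953125), (29.06339454650879, 88.04581451416016), 4.172767639160156) [ 0.7443 -0.0653  0.006 ]
t 22.3667 pos [0.481  0.0298 0.2025] rot [-179.03   -5.05   87.98] q6 92.5 | shift [-0.098   0.2687  0.1299] turn -0.0
((262.6121826171875, 134.7109375), (55.84397506713867, 56.84830093383789), 177.34901428222656) [0.4804 0.0817 0.006 ]
t 22.3667 pos [0.481  0.0298 0.2025] rot [-179.03   -5.05   87.98] q6 92.5 | shift [0.0391 0.     0.1466] turn -0.0
```

>>> play_rows:
  steps:
    - [[0.008,0,0.03,0],[0.008,0,0.03,0],[0.008,0,0.03,0],[0.008,0,0.03,0],[0.0071,0,0.0266,0]]

```text
time: 22.78
ee_pos: [0.4798, 0.0825, 0.0582]
tcp_rot: [-179.0, -5.0, 88.0]
wrist_force: [0.4, 0.7, -0.9]
opening: 0.0857
grasp_force: 0.0
```

>>> play_rows:
  steps:
    - [[-0.0009,0,0.01,0],[-0.0009,0,0.01,0],[-0.0009,0,0.01,0],[-0.0009,0,0.01,0],[0,0,0,0]]

```text
time: 23.2
ee_pos: [0.4792, 0.0821, 0.0187]
tcp_rot: [-179.0, -5.0, 88.0]
wrist_force: [-0.5, -0.1, -0.1]
opening: 0.0853
grasp_force: 0.0
```

>>> play_rows:
  steps:
    - [[0,0,0,0],[0,0,0,0],[0,0,0,0],[0,0,0,0],[0,0,0,0]]

```text
time: 23.62
ee_pos: [0.4798, 0.0828, 0.0203]
tcp_rot: [-179.1, -5.1, 88.1]
wrist_force: [0.4, -0.2, -0.8]
opening: 0.0853
grasp_force: 0.0
```

Run:
```python
from h import *
go(.4806,.0817,-.003,88)
```

```text
t 23.6167 pos [0.4798 0.0828 0.0203] rot [-179.08   -5.06   88.1 ] q6 98.6 | shift [-0.0031  0.0012  0.0231] turn 0.002
```

>>> play_rows:
  steps:
    - [[-0.0008,0.0003,0.006,0],[-0.0008,0.0003,0.006,0],[-0.0008,0.0003,0.006,0],[-0.0007,0.0003,0.005,0],[0,0,0,0]]
  gripper: 0.072

```text
time: 24.03
ee_pos: [0.4794, 0.0815, -0.005]
tcp_rot: [-178.9, -5.0, 88.1]
wrist_force: [-0.9, -0.1, -1.0]
opening: 0.0719
grasp_force: 0.0
```

>>> play_rows:
  steps:
    - [[0,0,0,0],[0,0,0,0],[0,0,0,0],[0,0,0,0],[0,0,0,0]]

```text
time: 24.45
ee_pos: [0.4804, 0.0817, -0.0031]
tcp_rot: [-179.1, -5.1, 88.1]
wrist_force: [-0.5, 0.0, 0.6]
opening: 0.0719
grasp_force: 0.0
```

>>> play_rows:
  steps:
    - [[0,0,0,0],[0,0,0,0],[0,0,0,0],[0,0,0,0],[0,0,0,0]]
  gripper: 0.045
  squeeze: 25

```text
time: 24.87
ee_pos: [0.4805, 0.0817, -0.0027]
tcp_rot: [-179.1, -5.1, 88.1]
wrist_force: [-1.8, -0.9, 5.1]
opening: 0.057
grasp_force: 25.6
```

>>> play_rows:
  steps:
    - [[0,0,0,0],[0,0,0,0],[0,0,0,0],[0,0,0,0],[0,0,0,0]]

```text
time: 25.28
ee_pos: [0.4805, 0.0817, -0.0027]
tcp_rot: [-179.1, -5.1, 88.1]
wrist_force: [-1.5, -0.5, 6.2]
opening: 0.057
grasp_force: 25.6
```

>>> play_rows:
  steps:
    - [[0.0004,0,-0.005,0],[0.0009,0,-0.01,0],[0.0018,0,-0.02,0],[0.0026,0,-0.03,0],[0.0026,0,-0.03,0]]

```text
time: 25.7
ee_pos: [0.4813, 0.0815, 0.0933]
tcp_rot: [-179.0, -5.0, 88.1]
wrist_force: [-0.3, 0.2, -0.4]
opening: 0.0568
grasp_force: 26.8
```

>>> play_rows:
  steps:
    - [[0.0026,0,-0.03,0],[0.0026,0,-0.03,0],[0.0026,0,-0.03,0],[0,0,0,0],[0,0,0,0]]

```text
time: 26.12
ee_pos: [0.4843, 0.0814, 0.1847]
tcp_rot: [-179.3, -5.1, 88.1]
wrist_force: [0.5, 1.2, -1.4]
opening: 0.0571
grasp_force: 26.8
```

Run:
```python
from h import *
c=cam("wrist"); p=bot.get_obs()["ee_pos"]; h=cv2.cvtColor(c["img"],cv2.COLOR_BGR2HSV)
m=cv2.inRange(h,(0,120,40),(8,255,255))|cv2.inRange(h,(172,120,40),(179,255,255))
for k in cv2.findContours(m,cv2.RETR_EXTERNAL,cv2.CHAIN_APPROX_NONE)[0]:
    if cv2.contourArea(k)>300: print(cv2.boundingRect(k),cv2.fitEllipse(k))
a=np.linspace(0,6.28,73)
for z in(.0027,.0107):
    q=proj(c,np.c_[p[0]+.03*np.cos(a),p[1]+.03*np.sin(a),0*a+p[2]+z]); print(q.min(0),q.max(0),cv2.fitEllipse(q.astype(np.float32)))
go(.456,-.361,.18,88); print(bot.get_obs()["opening"])
```

```text
(485, 260, 27, 73) ((500.1644287109375, 299.3561096191406), (27.216856002807617, 75.06610870361328), 3.1947367191314697)
(197, 190, 130, 127) ((261.2770080566406, 253.17068481445312), (125.70733642578125, 129.9258575439453), 93.6649169921875)
[197.85458383 187.1489237 ] [324.35828173 307.30938883] ((261.100830078125, 247.22064208984375), (120.18421936035156, 126.5311508178711), 92.72700500488281)
[194.25275547 190.2196959 ] [327.50941042 316.27044722] ((260.877197265625, 253.2353973388672), (126.07342529296875, 133.2849578857422), 92.74314880371094)
t 26.1667 pos [0.4836 0.0814 0.1829] rot [-179.1    -5.06   88.1 ] q6 98.4 | shift [-0.4416 -0.0135 -0.036 ] turn 0.002
0.05713285811975478
```

>>> play_rows:
  steps:
    - [[-0.0368,-0.0011,-0.003,0],[-0.0368,-0.0011,-0.003,0],[-0.0368,-0.0011,-0.003,0],[-0.0368,-0.0011,-0.003,0],[-0.0368,-0.0011,-0.003,0]]

```text
time: 26.58
ee_pos: [0.4709, -0.1044, 0.1798]
tcp_rot: [-178.9, -5.1, 88.1]
wrist_force: [0.7, 0.6, -0.1]
opening: 0.057
grasp_force: 26.8
```

>>> play_rows:
  steps:
    - [[-0.0368,-0.0011,-0.003,0],[-0.0368,-0.0011,-0.003,0],[-0.0368,-0.0011,-0.003,0],[-0.0368,-0.0011,-0.003,0],[-0.0368,-0.0011,-0.003,0]]

```text
time: 27.0
ee_pos: [0.4595, -0.2888, 0.1785]
tcp_rot: [-178.9, -5.1, 88.1]
wrist_force: [0.6, 0.2, -0.5]
opening: 0.0568
grasp_force: 26.8
```

>>> play_rows:
  steps:
    - [[-0.0368,-0.0011,-0.003,0],[-0.0368,-0.0011,-0.003,0],[0,0,0,0],[0,0,0,0],[0,0,0,0]]

```text
time: 27.42
ee_pos: [0.4556, -0.3606, 0.1782]
tcp_rot: [-178.9, -5.2, 88.1]
wrist_force: [-0.5, 0.7, -0.3]
opening: 0.0568
grasp_force: 26.8
```

Run:
```python
from h import *
go(.4556,-.361,.130,88)
go(.4556,-.361,.0863,88)
```

```text
t 27.4167 pos [ 0.4556 -0.3606  0.1782] rot [-178.93   -5.15   88.05] q6 51.8 | shift [-0.0048  0.001   0.048 ] turn 0.001
t 27.4167 pos [ 0.4556 -0.3606  0.1782] rot [-178.93   -5.15   88.05] q6 51.8 | shift [-0.0087  0.0018  0.0915] turn 0.001
```

>>> play_rows:
  steps:
    - [[-0.0012,0.0003,0.012,0],[-0.0012,0.0003,0.012,0],[-0.0012,0.0002,0.012,0],[-0.0012,0.0002,0.012,0],[0,0,0,0]]

```text
time: 27.83
ee_pos: [0.4553, -0.3603, 0.1276]
tcp_rot: [-178.8, -5.2, 88.1]
wrist_force: [-0.3, 0.5, -0.6]
opening: 0.0571
grasp_force: 26.8
```

>>> play_rows:
  steps:
    - [[-0.001,0.0002,0.011,0],[-0.001,0.0002,0.011,0],[-0.001,0.0002,0.01,0],[-0.0005,0.0002,0.006,0],[0,0,0.002,0]]

```text
time: 28.25
ee_pos: [0.4559, -0.3613, 0.0894]
tcp_rot: [-178.9, -5.1, 88.1]
wrist_force: [0.3, -0.6, -0.9]
opening: 0.057
grasp_force: 26.8
```

>>> play_rows:
  steps:
    - [[0,0,0,0],[0,0,0,0],[0,0,0,0],[0,0,0,0],[0,0,0,0]]

```text
time: 28.67
ee_pos: [0.4565, -0.3618, 0.0915]
tcp_rot: [-179.1, -5.0, 88.1]
wrist_force: [0.3, -0.2, -0.1]
opening: 0.0569
grasp_force: 26.8
```

Run:
```python
from h import *
go(.4556,-.361,.0863,88)
```

```text
t 28.6667 pos [ 0.4565 -0.3618  0.0915] rot [-179.07   -5.03   88.09] q6 51.7 | shift [ 0.0003 -0.0009  0.0053] turn 0.002
```

>>> play_rows:
  steps:
    - [[0.0003,-0.0005,0.002,0],[0,-0.0004,0.002,0],[0,0,0.0013,0],[0,0,0,0],[0,0,0,0]]

```text
time: 29.08
ee_pos: [0.4554, -0.3609, 0.0863]
tcp_rot: [-179.1, -5.0, 88.1]
wrist_force: [-1.6, 0.5, 5.7]
opening: 0.0571
grasp_force: 27.3
```

>>> play_rows:
  steps:
    - [[0,0,0,0],[0,0,0,0],[0,0,0,0],[0,0,0,0],[0,0,0,0]]

```text
time: 29.5
ee_pos: [0.4554, -0.3608, 0.0863]
tcp_rot: [-179.0, -5.0, 88.1]
wrist_force: [-2.0, 1.2, 5.7]
opening: 0.0572
grasp_force: 27.3
```

>>> play_rows:
  steps:
    - [[0,0,0,0],[0,0,0,0],[0,0,0,0],[0,0,0,0],[0,0,0,0]]
  gripper: 0.0854

```text
time: 29.92
ee_pos: [0.4554, -0.3608, 0.0856]
tcp_rot: [-179.0, -5.1, 88.1]
wrist_force: [0.6, 0.7, 0.1]
opening: 0.0856
grasp_force: 0.0
```

>>> play_rows:
  steps:
    - [[0.0005,0,-0.01,0],[0.003,0,-0.03,0],[0.003,0,-0.035,0],[0.003,0,-0.035,0],[0,0,0,0]]

```text
time: 30.33
ee_pos: [0.4587, -0.3622, 0.2044]
tcp_rot: [-179.5, -4.7, 88.1]
wrist_force: [1.1, -0.7, 0.9]
opening: 0.0855
grasp_force: 0.0
```

>>> play_rows:
  steps:
    - [[0.04,0,0,0],[0,0,0,0],[0,0,0,0],[0,0,0,0],[0,0,0,0]]

```text
time: 30.75
ee_pos: [0.4585, -0.3217, 0.1998]
tcp_rot: [-179.0, -5.0, 88.1]
wrist_force: [0.6, -0.3, -1.1]
opening: 0.0855
grasp_force: 0.0
```

Run:
```python
from h import *
c=cam("wrist"); h=cv2.cvtColor(c["img"],cv2.COLOR_BGR2HSV)
m=cv2.inRange(h,(0,120,40),(8,255,255))|cv2.inRange(h,(172,120,40),(179,255,255)); m[:,:200]=0
k=max(cv2.findContours(m,cv2.RETR_EXTERNAL,cv2.CHAIN_APPROX_NONE)[0],key=cv2.contourArea)
e=cv2.fitEllipse(k); print(e,ray(c,[e[0]],.096).round(4))
a=np.linspace(0,6.28,73); print(cv2.fitEllipse(proj(c,np.c_[.4556+.03*np.cos(a),-.361+.03*np.sin(a),0*a+.097]).astype(np.float32)))
rect(c,(9,140,60),(20,255,255),(150,100,400,380),.113)
draw(c,[(.456,-.361,.069,.052)],(120,100,400,380),2.1,"pics/w10.png")
go(.469,-.11,.22,88)
```

```text
((261.076171875, 248.43353271484375), (69.93830871582031, 71.72500610351562), 96.93859100341797) [[ 0.455  -0.3599  0.096 ]]
((261.9630126953125, 249.29322814941406), (70.31040954589844, 74.12257385253906), 93.16165161132812)
rect px [261. 252.] mid [ 0.4553 -0.3568  0.113 ] len 0.0369 wid px 12.0 dir deg 88.2
t 30.8 pos [ 0.4585 -0.3218  0.1996] rot [-179.02   -5.05   88.06] q6 54.9 | shift [ 0.213   0.0033 -0.0017] turn 0.001
```

View pics/w10.png

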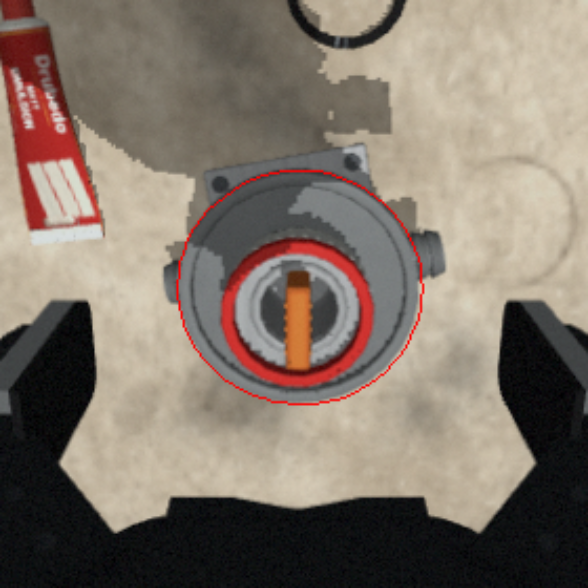

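The seal lies flat and centred round the rib and bail at (261,248). Now the lid.

>>> play_rows:
  steps:
    - [[0.036,0.0006,-0.0003,0],[0.036,0.0006,-0.0003,0],[0.036,0.0006,-0.0003,0],[0.036,0.0006,-0.0003,0],[0.036,0.0006,-0.0003,0]]

```text
time: 31.22
ee_pos: [0.4673, -0.1414, 0.217]
tcp_rot: [-179.0, -5.1, 88.0]
wrist_force: [0.6, 0.3, 0.1]
opening: 0.0855
grasp_force: 0.0
```

>>> play_rows:
  steps:
    - [[0.033,0,0,0],[0,0,0,0],[0,0,0,0],[0,0,0,0],[0,0,0,0]]

```text
time: 31.63
ee_pos: [0.4687, -0.1105, 0.2196]
tcp_rot: [-179.0, -5.0, 88.0]
wrist_force: [-0.4, -0.6, -0.5]
opening: 0.0857
grasp_force: 0.0
```

Run:
```python
from h import *
go(.469,-.064,.12,88)
c=cam("wrist"); print(proj(c,[[.469,-.064,.055]]))
circ(c,(120,30,420,330),25,70,.055); circ(c,(120,30,420,330),25,70,.02)
rect(c,(100,100,30),(130,255,255),(120,30,420,330),.05)
cv2.imwrite("pics/w11.png",cv2.resize(c["img"][30:230,160:360],None,fx=3,fy=3))
```

```text
t 31.6333 pos [ 0.4687 -0.1105  0.2196] rot [-179.     -5.05   88.02] q6 75.8 | shift [0.0376 0.0005 0.1033] turn 0.0
[[263.54672809 140.73408369]]
circ 270.0 144.0 37.71279 [[ 0.475  -0.0673  0.055 ]]
circ 273.0 166.5 52.518173 [[ 0.4773 -0.0888  0.055 ]]
circ 292.5 142.5 50.680023 [[ 0.4964 -0.0665  0.055 ]]
circ 283.5 162.0 50.13501 [[ 0.4875 -0.0847  0.055 ]]
circ 378.0 93.0 31.757223 [[ 0.5762 -0.0234  0.055 ]]
circ 270.0 144.0 37.71279 [[ 0.4753 -0.0685  0.02  ]]
circ 273.0 166.5 52.518173 [[ 0.4779 -0.0924  0.02  ]]
circ 292.5 142.5 50.680023 [[ 0.4991 -0.0677  0.02  ]]
circ 283.5 162.0 50.13501 [[ 0.4892 -0.088   0.02  ]]
circ 378.0 93.0 31.757223 [[ 0.5878 -0.0198  0.02  ]]
rect px [271.9 142.7] mid [ 0.469  -0.0407  0.05  ] len 0.0537 wid px 80.05124 dir deg 16.2
```

View pics/w11.png

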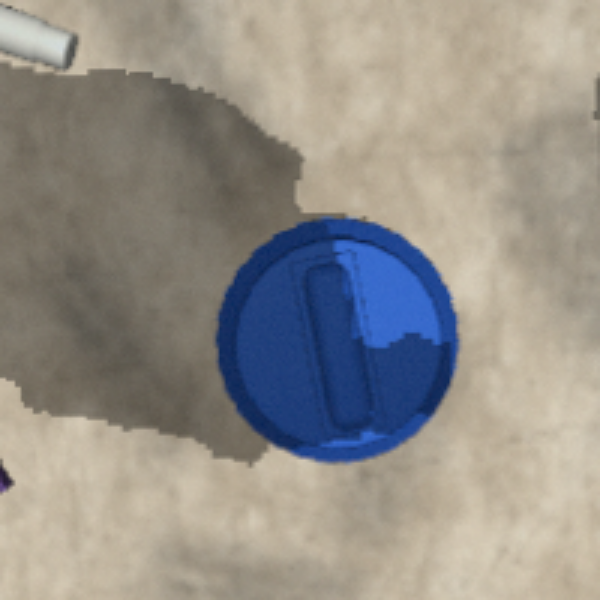

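The wing runs from crop (328,265) to (350,430), centred at (340,347), i.e. image (273.3,145.7). It leans 7.6°, so the target yaw is about 95.6.

Run:
```python
from h import *
c=cam("wrist"); P=ray(c,[(273.3,145.7)],.073)[0]; E=ray(c,[(160+328/3,30+265/3),(160+350/3,30+430/3)],.073); d=E[0]-E[1]
print(P,d,np.linalg.norm(d),np.degrees(np.arctan2(d[1],d[0])))
go(P[0],P[1],.12,95.6)
```

```text
[ 0.47774314 -0.06827568  0.073     ] [-0.00525503  0.04906418  0.        ] 0.049344795871258826 96.1133675182889
t 31.7333 pos [ 0.4686 -0.1106  0.2196] rot [-178.99   -5.06   87.99] q6 75.8 | shift [0.0336 0.0095 0.1028] turn -0.133
```

>>> play_rows:
  steps:
    - [[0.0085,0.0023,0.0257,0],[0.0085,0.0023,0.0257,0],[0.0085,0.0022,0.0257,0],[0.0081,0.002,0.0257,0],[0,0,0,-0.07]]
  gripper: 0.06

```text
time: 32.15
ee_pos: [0.4751, -0.0665, 0.1153]
tcp_rot: [-179.0, -5.2, 92.0]
wrist_force: [-0.7, -0.1, 0.1]
opening: 0.0605
grasp_force: 0.0
```

>>> play_rows:
  steps:
    - [[0,0,0,-0.07],[0,0,0,0],[0,0,0,0],[0,0,0,0],[0,0,0,0]]

```text
time: 32.57
ee_pos: [0.4773, -0.0676, 0.1206]
tcp_rot: [-179.8, -5.1, 96.0]
wrist_force: [-0.1, -0.2, 0.1]
opening: 0.0599
grasp_force: 0.0
```

Run:
```python
from h import *
go(.4768,-.068,.061,96)
```

```text
t 32.5667 pos [ 0.4773 -0.0676  0.1206] rot [-179.76   -5.13   96.02] q6 73.0 | shift [-0.0057 -0.0003  0.0593] turn 0.0
```

>>> play_rows:
  steps:
    - [[-0.0014,0,0.014,0],[-0.0014,0,0.014,0],[-0.0014,-0.0003,0.014,0],[-0.001,0,0.01,0],[-0.0005,0,0.0073,0]]

```text
time: 32.98
ee_pos: [0.4763, -0.0677, 0.0599]
tcp_rot: [-179.7, -5.2, 96.1]
wrist_force: [0.4, -0.6, 0.2]
opening: 0.0599
grasp_force: 0.0
```

>>> play_rows:
  steps:
    - [[0,0,0,0],[0,0,0,0],[0,0,0,0],[0,0,0,0],[0,0,0,0]]
  gripper: 0.0
  squeeze: 50

```text
time: 33.4
ee_pos: [0.4772, -0.0677, 0.0616]
tcp_rot: [-179.8, -5.1, 96.1]
wrist_force: [0.5, -0.3, 2.3]
opening: 0.0125
grasp_force: 53.2
```

>>> play_rows:
  steps:
    - [[0,0,0,0],[0,0,0,0],[0,0,0,0],[0,0,0,0],[0,0,0,0]]

```text
time: 33.82
ee_pos: [0.4772, -0.0678, 0.0615]
tcp_rot: [-179.8, -5.1, 96.1]
wrist_force: [2.1, -0.6, 5.6]
opening: 0.0127
grasp_force: 53.7
```

Run:
```python
from h import *
go(.456,-.361,.24,96)
```

```text
t 33.8167 pos [ 0.4772 -0.0678  0.0615] rot [-179.84   -5.11   96.15] q6 72.8 | shift [-0.2722 -0.0531 -0.2034] turn 0.003
```

>>> play_rows:
  steps:
    - [[0.001,0,-0.014,0],[0.0035,0,-0.038,0],[0.0038,0,-0.041,0],[0.0038,0,-0.041,0],[0.0038,0,-0.041,0]]

```text
time: 34.23
ee_pos: [0.4765, -0.0671, 0.2379]
tcp_rot: [-179.7, -5.2, 96.1]
wrist_force: [1.5, -0.5, -1.0]
opening: 0.0125
grasp_force: 52.8
```

>>> play_rows:
  steps:
    - [[-0.036,-0.0066,-0.0033,0],[-0.036,-0.0066,-0.0033,0],[-0.036,-0.0066,-0.0033,0],[-0.036,-0.0066,-0.0033,0],[-0.036,-0.0066,-0.0033,0]]

```text
time: 34.65
ee_pos: [0.4633, -0.2521, 0.2366]
tcp_rot: [-179.7, -5.2, 96.2]
wrist_force: [0.8, 0.0, -0.8]
opening: 0.0126
grasp_force: 52.9
```

>>> play_rows:
  steps:
    - [[-0.036,-0.0066,-0.0033,0],[-0.036,-0.0066,-0.0033,0],[-0.036,-0.0066,-0.0033,0],[0,0,0,0],[0,0,0,0]]

```text
time: 35.07
ee_pos: [0.4552, -0.3619, 0.2356]
tcp_rot: [-179.6, -5.3, 96.0]
wrist_force: [0.1, 1.1, -1.6]
opening: 0.0124
grasp_force: 52.8
```

>>> play_rows:
  steps:
    - [[0,0,0,0],[0,0,0,0],[0,0,0,0],[0,0,0,0],[0,0,0,0]]

```text
time: 35.48
ee_pos: [0.4562, -0.3598, 0.2377]
tcp_rot: [-179.8, -5.1, 96.2]
wrist_force: [0.0, -0.0, -0.9]
opening: 0.0125
grasp_force: 52.8
```

Run:
```python
from h import *
go(.456,-.361,.1265,96)
c=cam("wrist"); p=bot.get_obs()["ee_pos"]; b=p[2]-.0615
m=cv2.inRange(cv2.cvtColor(c["img"],cv2.COLOR_BGR2HSV),(100,90,25),(130,255,255)); m[:,:130]=0; m[:,390:]=0
k=max(cv2.findContours(m,cv2.RETR_EXTERNAL,cv2.CHAIN_APPROX_NONE)[0],key=cv2.contourArea); x,y,w,h=cv2.boundingRect(k); print("blue",x,y,x+w,y+h)
a=np.linspace(0,6.28,73)
for r,z in((.041,0),(.041,.03),(.034,.055)): q=proj(c,np.c_[p[0]+r*np.cos(a),p[1]+r*np.sin(a),0*a+b+z]); print(r,z,q.min(0).round(),q.max(0).round())
```

```text
t 35.4833 pos [ 0.4562 -0.3598  0.2377] rot [-179.77   -5.12   96.21] q6 43.7 | shift [-0.0111  0.0002  0.1106] turn 0.004
blue 189 153 335 309
0.041 0 [201. 154.] [324. 274.]
0.041 0.03 [191. 158.] [334. 296.]
0.034 0.055 [194. 177.] [331. 307.]
```

The held lid's blue outline agrees with the prediction for a centred grip. Lowering in two stages.

>>> play_rows:
  steps:
    - [[-0.0019,0,0.019,0],[-0.0019,0,0.019,0],[-0.0019,0,0.019,0],[-0.0019,0,0.019,0],[-0.0016,0,0.016,0]]

```text
time: 35.95
ee_pos: [0.4555, -0.361, 0.1436]
tcp_rot: [-179.7, -5.2, 96.2]
wrist_force: [0.2, -0.7, -1.4]
opening: 0.0124
grasp_force: 52.9
```

>>> play_rows:
  steps:
    - [[0,0,0,0],[0,0,0,0],[0,0,0,0],[0,0,0,0],[0,0,0,0]]

```text
time: 36.37
ee_pos: [0.456, -0.3618, 0.1461]
tcp_rot: [-179.8, -5.1, 96.2]
wrist_force: [0.5, 1.6, -1.2]
opening: 0.0126
grasp_force: 52.7
```

Run:
```python
from h import *
go(.456,-.361,.1265,96)
```

```text
t 36.3667 pos [ 0.456  -0.3618  0.1461] rot [-179.83   -5.06   96.16] q6 43.6 | shift [-0.0009  0.0001  0.0196] turn 0.003
```

>>> play_rows:
  steps:
    - [[-0.0003,0,0.005,0],[-0.0003,0,0.005,0],[-0.0003,0,0.004,0],[0,0,0.003,0],[0,0,0.002,0]]

```text
time: 36.78
ee_pos: [0.4553, -0.3608, 0.1265]
tcp_rot: [-179.8, -5.1, 96.1]
wrist_force: [-4.2, 1.7, 19.7]
opening: 0.0128
grasp_force: 55.6
```

>>> play_rows:
  steps:
    - [[0,0,0.0006,0],[0,0,0,0],[0,0,0,0],[0,0,0,0],[0,0,0,0]]

```text
time: 37.2
ee_pos: [0.4553, -0.3607, 0.1265]
tcp_rot: [-179.8, -5.1, 96.1]
wrist_force: [-3.9, 0.7, 10.0]
opening: 0.0125
grasp_force: 54.2
```

>>> play_rows:
  steps:
    - [[0,0,0,0],[0,0,0,0],[0,0,0,0],[0,0,0,0],[0,0,0,0]]
  gripper: 0.05

```text
time: 37.62
ee_pos: [0.4554, -0.3606, 0.1249]
tcp_rot: [-179.7, -5.2, 96.1]
wrist_force: [-0.1, -0.4, -0.1]
opening: 0.0497
grasp_force: 0.0
```

>>> play_rows:
  steps:
    - [[0.0005,0,-0.01,0],[0.003,0,-0.03,0],[0.003,0,-0.035,0],[0.003,0,-0.035,0],[0,0,0,0]]

```text
time: 38.03
ee_pos: [0.457, -0.3618, 0.2437]
tcp_rot: [179.9, -4.7, 96.2]
wrist_force: [0.6, -0.3, 0.9]
opening: 0.0502
grasp_force: 0.0
```

>>> play_rows:
  steps:
    - [[0.04,0,0,0],[0,0,0,0],[0,0,0,0],[0,0,0,0],[0,0,0,0]]

```text
time: 38.45
ee_pos: [0.4518, -0.3219, 0.2393]
tcp_rot: [-179.8, -5.1, 96.1]
wrist_force: [0.3, 0.2, 0.4]
opening: 0.0502
grasp_force: 0.0
```

Run:
```python
from h import *
c=cam("wrist")
m=cv2.inRange(cv2.cvtColor(c["img"],cv2.COLOR_BGR2HSV),(100,90,25),(130,255,255)); m[:,:130]=0; m[:,390:]=0
k=max(cv2.findContours(m,cv2.RETR_EXTERNAL,cv2.CHAIN_APPROX_NONE)[0],key=cv2.contourArea); x,y,w,h=cv2.boundingRect(k); print("blue",x,y,x+w,y+h)
a=np.linspace(0,6.28,73)
for r,z in((.041,.065),(.041,.095),(.034,.12)): q=proj(c,np.c_[.4555+r*np.cos(a),-.361+r*np.sin(a),0*a+z]); print(r,z,q.min(0).round(),q.max(0).round())
print(bot.get_obs()["time"])
```

```text
blue 217 186 306 280
0.041 0.065 [222. 186.] [302. 263.]
0.041 0.095 [218. 191.] [306. 275.]
0.034 0.12 [222. 205.] [301. 280.]
38.5
```

The lid's outline (217–306 by 186–280) matches the seated prediction to a pixel, and the gripper is clear. Handing in.

```bash
python3 -c "
from workcell import bot
print(bot.job_done())"
```

```text
the job is handed in; nothing more can be done
None
```

The lint trap is back together in its pot (fine basket, steel basket, red seal, blue lid), each part set down and checked in the wrist camera, and I handed the job in at 38.5 s; the hand-in returned no verdict.

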